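# Teach the autosampler its sample and rinse positions

### The job

Teach the autosampler two positions by pointing from straight above with the fingertips: first point at the tall vial in the rack, about two centimetres above its cap, and stay there for two seconds, then point at the wide squat jar in the same way for two seconds. Then press the large key of the key panel fully down with the fingertips, and let it come up again. Do not touch the vial or the jar at all, press neither small key, and leave everything else where it stands.

Things in the scene. Friction and masses are not known exactly. Their poses are not given: they have to be found in the camera images.
- tall_vial: the tall vial: amber glass with a flat aluminium cap, 22.5 mm across, 85 mm tall, loose and upright in a hole of the rack (a different hole each time). The three other vials in the rack look alike but are only 48 mm tall. Origin: centre of its underside, 18 mm above the bench; z up
- tall_vial_cap (a point): centre of the top face of the tall vial's cap (21 mm across), about 103 mm above the bench; z up
- jar: the wide squat jar: amber glass with a white screw lid, 66 mm across, 62 mm tall, loose on the bench. It stands in a row with a narrow amber bottle (48 mm across, 115 mm tall) and an empty glass beaker (56 mm across, 75 mm tall), in any order; the centres of neighbours are 85 mm or more apart. Origin: centre of its underside; z up
- jar_lid (a point): centre of the top of the jar's lid, 62 mm above the bench; z up
- rack: white vial rack, a block 120 x 175 x 40 mm fixed to the bench, with two rows (56 mm apart) of three holes (56 mm apart along its y axis), each 22 mm deep. Origin: centre of its underside
- panel: flat grey key panel, 130 x 160 x 30 mm, fixed to the bench: black display along its far (+x) side, row of three white push keys along its near (-x) side, one large (34 mm across) at the left (+y) end and two small (16 mm). The nearest small key is 60 mm from the large one. Origin: centre of its underside; x from keys to display, y along the row towards the large key
- store_key (a joint): travel of the large key: 0 up, 0.006 m fully down (it springs back; fully down takes 5 N)
- store_key_top (a point): centre of the large key's flat top face (34 mm across), 52 mm above the bench when up, 10 mm proud of its round 50 mm collar; moves down with the key. z up
- small_key0 (a joint): travel of the small key in the middle of the row: 0 up, 0.004 m down
- small_key1 (a joint): travel of the small key at the right end of the row: 0 up, 0.004 m down
- short_vial0: bystander: short vial in the rack, 22.5 mm across, 48 mm tall; origin at its underside
- short_vial1: bystander: short vial, same as short_vial0
- short_vial2: bystander: short vial, same as short_vial0
- bottle: bystander: narrow amber bottle with a white cap, 48 mm across, 115 mm tall; origin at its underside
- beaker: bystander: empty glass beaker, 56 mm across, 75 mm tall; origin at its underside
- spatula: bystander: slim flat steel lab spatula, 195 x 14 x 4 mm, lying on the far right of the work area
- case: bystander: grey plastic case 30 x 80 x 20 mm lying beyond the rack; origin at its underside
Things that resemble listed ones, but are neither listed nor needed, are in the scene too. What is shaped like the panel but blue is not meant.

How it is judged:
By the outcome, as a careful person would: the job done as asked, in the order asked, and still so for the second after the job is handed in, with the robot touching nothing.
It also fails if it takes over 54 s, if anything falls off the work surface, if the arm or the gripper's body presses on something with over 40 N, if the wrist force passes 120 N, or if a joint passes its speed limit or range.

### The arm

A 7-joint arm with a two-finger parallel gripper is mounted at the origin on the work surface. World frame = base frame: x ahead of the robot, y to its left, z up, the work surface at z = 0. Lengths are in m, angles in rad, forces in N, time in s.
With the tool pointing down it reaches from about 0.425 to 0.8 m from the base axis. Payload 8.3 kg.
Tool frame: the origin (TCP) lies between the finger pads, 19 mm behind the fingertips; this is the grasp point; z points along the fingers, y is the line along which they close (so a half turn about z gives the same grasp; the last joint's range is limited). The gripper opens to 85 mm and grips with 20 to 120 N. Pads are 22 mm wide; open, the fingers measure 114 mm over their backs; the gripper's body (76 mm by 85 mm) begins 54 mm behind the grasp point. The pads swing forward as they close: fully open they stand 13 mm farther back than shut.
Start: joints at [-1.2, 0.383, 0.016, 1.37, -0.006, 1.388, -0.046], TCP at [0.263, 0.567, 0.25] pointing down, gripper open.
Joint ranges: [-2.95, 2.95], [-0.25, 2.06], [-1.52, 1.56], [0.18, 2.33], [-1.44, 4.58], [0.02, 2.06], [-3.01, 3.01]. Speed limits (rad/s): [2.39, 2.39, 3.01, 3.01, 3.14, 3.14, 3.14].

### API

Orientations are given as a unit quaternion [x, y, z, w].
In Python, from cell import * gives the robot as it stands. Calls block until the motion is done:
- move_to(position, orientation): joint-space move of the TCP to a pose.
- move_l(position, rotation=None, vel=0.15): straight line of the TCP; rotation=None keeps the orientation; vel is the mean speed in m/s.
- goto_joints(angles): joint-space move.
- grip(opening, force=None): opening from 0.0 (shut) to 1.0 (fully open); force is the grip in N (None keeps the last); returns when the fingers have stopped.
- hold(seconds).
- inverse_kinematics(position, orientation): joint angles nearest the present ones, or None.
- capture(name): name is "scene" or "side" or "wrist"; returns the picture (420x560x3 uint8, blue, green, red); there is no depth.
- get_calibration(name): a dict with "vfov" (degrees; the focal length in pixels is half the picture's height over the tangent of half this angle, whatever the lens; pixels are square), "cx", "cy" (the principal point, pixels), "distortion" ([k1, k2, p1, p2, k3] as OpenCV has them; the pictures are not rectified), "R" (3x3) and "t" (3): a world point X has camera coordinates R X + t; the wrist camera has in their place "mount" (4x4, takes a point from camera to tool coordinates, whose origin is the TCP and whose axes are the flange's). Camera axes: x right, y down, z forward; pixel columns grow to the right and rows downward; lengths in m; the calibration is good to about 2 mm. A picture is of the moment at which its call begins: read the wrist's pose just before it. get_calibration takes no time and is no camera call.
A pose or a line that the arm cannot do raises IKError and nothing moves.
- hand_in(): hands the job in; it is judged then, once.
Trained networks look in the newest picture that a camera, given by its name, has taken for a name from the list of things; names that differ only in an ending like _2 or _b are one class to them, and where a whole thing is asked for, a point or a joint stands for the part that bears it (a point fixed in the world has none). Each returns a list of dicts, best first, with "p" (0 to 1); they miss things now and then, are a little off and sometimes report something else, mostly with a low value. They report only what shows in the picture. A call takes as long as a camera call. They do not tell look-alikes from the thing itself.
- recognise(label, camera): "xy" ([column, row] in pixels, amid what is visible of it).
- cut_out(label, camera): "pixels" (420x560 bool, what is visible of it) and "xy" ([column, row] in pixels, amid what is visible of it).
- spot_point(label, camera): "xy" ([column, row] in pixels: a listed point, or the origin of a listed thing).
Readings, each from a call of its own:
- get_time_s(): time.
- get_joints(): joint angles.
- get_dq(): joint speeds.
- get_effort(): joint torques, N m.
- get_ee_pos(): TCP position.
- get_ee_rot(): TCP orientation.
- get_force(): force on the tool from outside, world axes, zero at the start.
- get_ft_torque(): the same for the moment, N m.
- get_gripper_width(): opening from 0.0 (shut) to 1.0 (fully open).
- get_grasp_force(): force on a finger pad.
Only numpy, scipy, OpenCV 4.12 (cv2) and the standard library are available. Lean on these libraries where they do the work, as an engineer would, in place of code of your own. Each camera call takes 0.05 s, during which the arm holds its last target. There are 200 camera calls.

## Working session

There is one attempt and no reset: what is moved stays moved. The work goes in short steps, each a Python script; the robot and the scene stay as the last script left them, time stands still between calls to the robot, and variables do not carry over. Pictures are saved under pics/ and viewed, at most 10 in all, crops included, and the job is handed in when it is done.

```bash
mkdir -p pics; python3 - <<'E'
from cell import *
import cv2,numpy as np
ims=[]
for c in("scene","side"):
    im=capture(c); cv2.imwrite(f"pics/{c}0.png",im); k=get_calibration(c)
    print(c,k)
    for l in("tall_vial_cap","jar_lid","store_key_top","panel","rack","tall_vial","jar","bottle","beaker","short_vial0"):
        print(l,[(np.round(d["xy"]).tolist(),round(d["p"],2)) for d in spot_point(l,c)[:5]])
print(get_calibration("wrist"),get_ee_rot(),get_time_s())
E
```

```text
scene {'vfov': 46.1141184205231, 'cx': 289.91570333539846, 'cy': 203.938930795669, 'distortion': array([-0.14431868,  0.        ,  0.        ,  0.        ,  0.        ]), 'R': array([[ 0.89169249,  0.45260498, -0.00576454],
       [ 0.26779002, -0.53776415, -0.79943619],
       [-0.36492876,  0.71130757, -0.60072335]]), 't': array([-0.40716545, -0.07168084,  1.34543498])}
tall_vial_cap [([375.0, 140.0], 0.6), ([350.0, 185.0], 0.46)]
jar_lid [([332.0, 225.0], 0.67)]
store_key_top [([236.0, 257.0], 0.7), ([131.0, 237.0], 0.57), ([331.0, 247.0], 0.29)]
panel [([131.0, 271.0], 0.79), ([247.0, 284.0], 0.66)]
rack [([350.0, 178.0], 0.95)]
tall_vial [([368.0, 167.0], 0.6), ([353.0, 187.0], 0.39)]
jar [([331.0, 244.0], 0.9)]
bottle [([295.0, 225.0], 0.86), ([328.0, 226.0], 0.21)]
beaker [([376.0, 271.0], 0.81)]
short_vial0 [([334.0, 181.0], 0.64), ([352.0, 186.0], 0.56), ([342.0, 171.0], 0.5)]
side {'vfov': 42.87180700205508, 'cx': 270.12006336585665, 'cy': 217.3496795141276, 'distortion': array([0.03789681, 0.        , 0.        , 0.        , 0.        ]), 'R': array([[-0.98645833, -0.16320
[... 482 characters left out ...]

beaker [([159.0, 234.0], 0.67)]
short_vial0 [([225.0, 324.0], 0.78), ([224.0, 354.0], 0.71), ([198.0, 320.0], 0.5)]
{'vfov': 68.21741760112073, 'cx': 278.26193050535215, 'cy': 211.70130261509013, 'distortion': array([-0.0720938,  0.       ,  0.       ,  0.       ,  0.       ]), 'mount': array([[-2.03821627e-04, -9.45065783e-01, -3.26880139e-01,
         8.57948079e-02],
       [ 9.99999979e-01, -1.95629822e-04, -5.79373574e-05,
         3.72415386e-04],
       [-9.19288938e-06, -3.26880144e-01,  9.45065803e-01,
        -1.24687120e-01],
       [ 0.00000000e+00,  0.00000000e+00,  0.00000000e+00,
         1.00000000e+00]])} [ 2.15183303e-01  9.76573676e-01 -2.13066039e-08 -4.68900433e-05] 1.1
```

View pics/scene0.png

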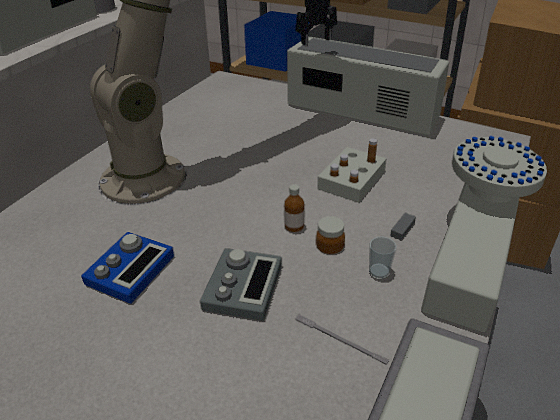

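View pics/side0.png

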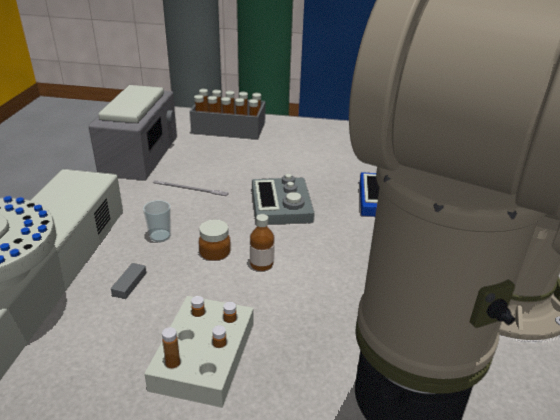

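The scene view shows the tall vial at the rack's far corner (373,142), the jar in the middle of the row (330,226), the grey panel's large key at (237,257) and the blue decoy on the left. The side view shows the tall cap at (170,332), the jar lid at (213,229) and the key at (293,198).

```bash
cat > h.py <<'E'
from cell import *
import cv2,numpy as np
from scipy.spatial.transform import Rotation as Ro
def ray(c,xy,pose=None):
    k=get_calibration(c); f=210/np.tan(np.radians(k["vfov"]/2))
    u=cv2.undistortPoints(np.array([[xy]],float),np.array([[f,0,k["cx"]],[0,f,k["cy"]],[0,0,1]]),k["distortion"])[0,0]
    d=np.array([*u,1.])
    if c!="wrist": return -k["R"].T@k["t"],k["R"].T@d
    p,q=pose; R=Ro.from_quat(q).as_matrix(); M=k["mount"]
    return R@M[:3,3]+p,R@M[:3,:3]@d
def atz(c,xy,z,pose=None):
    o,d=ray(c,xy,pose); return (o+d*(z-o[2])/d[2])[:2]
def down(yaw):  # tool x axis at angle yaw, z down
    c,s=np.cos(yaw),np.sin(yaw)
    return Ro.from_matrix(np.array([[c,s,0],[s,-c,0],[0,0,-1.]])).as_quat()
def img(c,xy,name,r=60):
    pass
E
python3 - <<'E'
from h import *
for n,z,a,b in [("cap",.103,(373,141),(170,332)),("jar",.062,(330,225),(213,229)),("key",.052,(237,257),(293,198)),("bottle",.115,(294,190),(262,220)),("beaker",.0,(380,273),(159,236)),("rack",.04,(351,169),(204,335)),("panel",.03,(244,277),(282,198))]:
    print(n,atz("scene",a,z).round(3),atz("side",b,z).round(3))
E
```

```text
cap [0.552 0.297] [0.551 0.302]
jar [ 0.57  -0.028] [ 0.571 -0.017]
key [ 0.435 -0.198] [ 0.431 -0.179]
bottle [ 0.473 -0.011] [0.467 0.01 ]
beaker [ 0.702 -0.058] [ 0.702 -0.055]
rack [0.518 0.237] [0.52  0.242]
panel [ 0.465 -0.223] [ 0.459 -0.209]
```

```bash
python3 - <<'E'
from h import *
grip(0.0)
p=[.551,.299,.27]; yaw=np.arctan2(p[1],p[0])+1.57
print(inverse_kinematics(p,down(yaw)))
move_to(p,down(yaw)); hold(.3)
print(get_time_s(),get_joints(),get_gripper_width())
pose=(np.array(get_ee_pos()),np.array(get_ee_rot()))
im=capture("wrist"); cv2.imwrite("pics/w1.png",im)
for l,z in(("tall_vial_cap",.103),("rack",0.)):
    for d in spot_point(l,"wrist")[:4]: print(l,d["xy"],d["p"],atz("wrist",d["xy"],z,pose))
print(pose,get_force())
E
```

```text
[-0.75712099  0.38634903  0.29334122  1.34090906 -0.11026462  1.43018189
  0.02759551]
3.6333 [-0.7581219   0.38641949  0.29281356  1.3409247  -0.11026525  1.43015514
  0.02759199] 0.0026132661253177197
tall_vial_cap [278.7, 196.2] 0.63 [0.54995378 0.30056229]
rack [240.0, 197.7] 0.72 [0.52017559 0.24795856]
(array([0.55055381, 0.29981337, 0.26992178]), array([ 5.11098974e-01,  8.59521860e-01, -1.97206458e-06, -1.02426475e-04])) [-0.06074154  1.0508318   0.11917163]
```

View pics/w1.png

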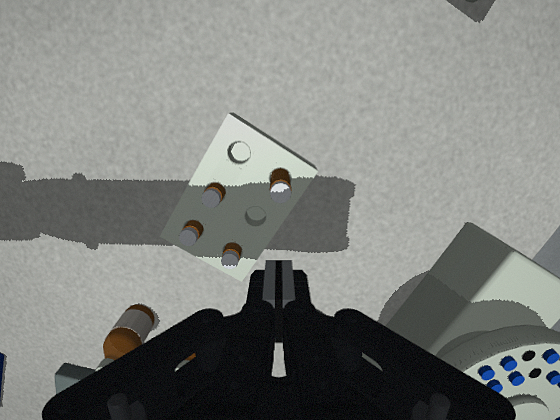

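The wrist view shows the rack with the tall vial's cap at about (280,188), with empty holes on both sides of it as in the scene view. The network says row 196, so I'll zoom in to settle it.

```bash
python3 - <<'E'
from h import *
im=cv2.imread("pics/w1.png")[140:240,215:345]
im=cv2.convertScaleAbs(im,alpha=1.6)
cv2.imwrite("pics/c1.png",cv2.resize(im,None,fx=6,fy=6,interpolation=cv2.INTER_NEAREST))
pose=([.55055,.29981,.26992],[.511099,.859522,0,-.0001])
for xy in[(280,188),(279,196)]:print(atz("wrist",xy,.103,pose))
E
```

```text
[0.54710419 0.30843194]
[0.55011112 0.30087815]
```

View pics/c1.png

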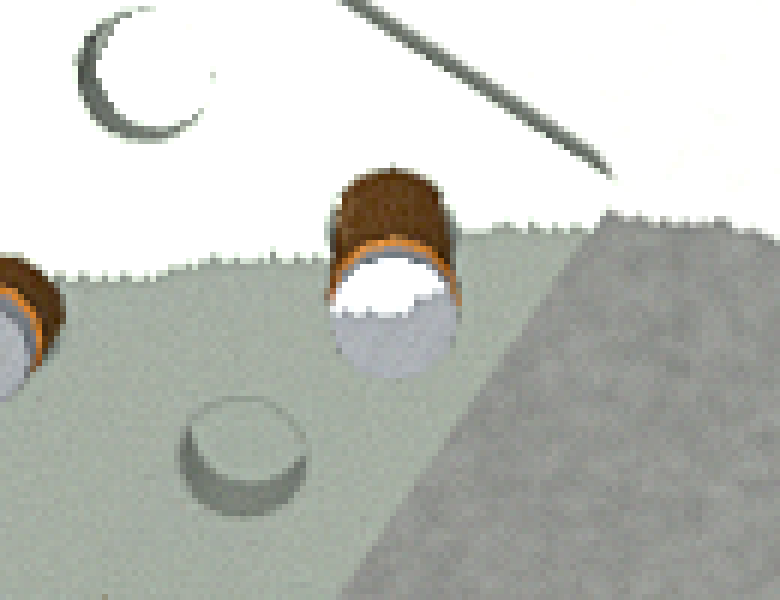

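The cap's disc is centred at about (280.8,192.8), half lit and half in shadow. I'll point there, then go to the jar.

```bash
python3 - <<'E'
from h import *
pose=([.55055,.29981,.26992],[.511099,.859522,0,-.0001])
c=atz("wrist",(280.8,192.8),.103,pose); x=.6*c+.4*np.array([.5515,.2995]); print(c,x)
move_l([*x,.142]); hold(2.8); print(get_ee_pos(),get_time_s(),get_force())
move_l([*x,.27],vel=.2)
p=[.5705,-.022,.25]
move_to(p,down(np.arctan2(p[1],p[0])+1.57)); hold(.3); print(get_time_s())
pose=(np.array(get_ee_pos()),np.array(get_ee_rot()))
im=capture("wrist"); cv2.imwrite("pics/w2.png",im); print(pose)
for l,z in(("jar_lid",.062),("jar",0.),("store_key_top",.052),("bottle",0.)):
    for d in spot_point(l,"wrist")[:4]: print(l,d["xy"],d["p"],atz("wrist",d["xy"],z,pose))
E
```

```text
[0.55010145 0.30456665] [0.55066087 0.30253999]
[0.5506714  0.30254441 0.1420068 ] 7.5833 [-0.16868186  0.24000558 -0.72026866]
9.9083
(array([ 0.57066888, -0.0209848 ,  0.24989674]), array([ 7.20251586e-01,  6.93712944e-01, -3.51943689e-05, -4.46586713e-05]))
jar [276.0, 179.6] 0.64 [ 0.56650259 -0.02322673]
store_key_top [20.8, 357.8] 0.64 [ 0.18679052 -0.2573672 ]
store_key_top [175.3, 317.3] 0.59 [ 0.43209113 -0.18450352]
store_key_top [275.8, 179.0] 0.55 [ 0.56719962 -0.01040881]
bottle [195.8, 161.1] 0.93 [0.46976208 0.00370911]
bottle [276.6, 179.0] 0.49 [ 0.56727265 -0.0224979 ]
```

View pics/w2.png

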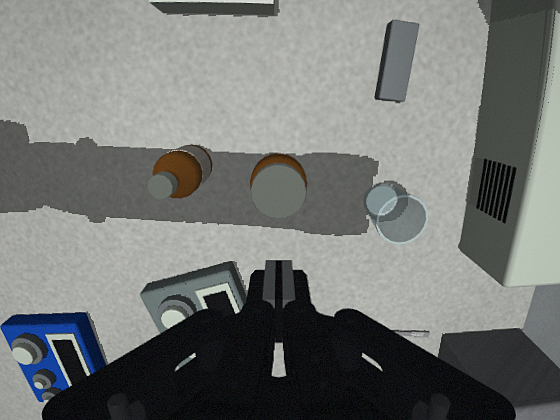

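The jar lid's disc is centred at about (278,190.5), with the bottle to its left and the beaker to its right. The large key is at (174,312) on the grey panel.

```bash
python3 - <<'E'
from h import *
pose=(np.array(get_ee_pos()),np.array(get_ee_rot()))
c=atz("wrist",(278,190.5),.062,pose); x=.6*c+.4*np.array([.5705,-.0225]); print(c,x)
move_l([*x,.101]); hold(2.8); print(get_ee_pos(),get_time_s(),get_force())
move_l([*x,.22],vel=.2)
p=[.432,-.186,.22]
move_to(p,down(np.arctan2(p[1],p[0])+1.57)); hold(.3); print(get_time_s())
pose=(np.array(get_ee_pos()),np.array(get_ee_rot()))
im=capture("wrist"); cv2.imwrite("pics/w3.png",im); print(pose)
for l,z in(("store_key_top",.052),("panel",0.)):
    for d in spot_point(l,"wrist")[:4]: print(l,d["xy"],d["p"],atz("wrist",d["xy"],z,pose))
E
```

```text
[ 0.56902856 -0.02139289] [ 0.56961713 -0.02183574]
[ 0.56964176 -0.02182797  0.10101094] 14.1 [ 0.48683289  0.03089113 -0.10672171]
16.0083
(array([ 0.43268321, -0.18522322,  0.21985709]), array([ 8.34943061e-01,  5.50336220e-01, -3.46786073e-04,  9.44791365e-05]))
store_key_top [274.5, 199.7] 0.81 [ 0.42631107 -0.18688984]
store_key_top [112.9, 323.6] 0.72 [ 0.1892058  -0.25163108]
panel [314.9, 206.4] 0.96 [ 0.45960857 -0.22730086]
```

View pics/w3.png

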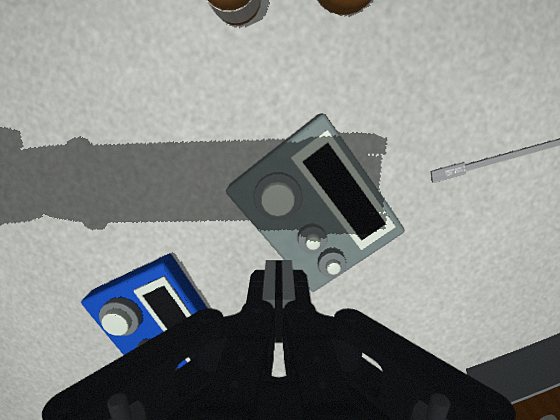

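The large key's top is centred at about (278,200), and the fingers are clear of the small keys. I'll press it in small steps, watching the force.

```bash
python3 - <<'E'
from h import *
pose=(np.array(get_ee_pos()),np.array(get_ee_rot()))
x=atz("wrist",(278,200),.052,pose); print(x)
move_l([*x,.085]); hold(.3); f0=get_force()[2]; z=.074
while z>.056:
    move_l([*x,z],vel=.03); hold(.15); f=get_force()[2]-f0
    print(round(z,4),round(get_ee_pos()[2],4),round(f,2))
    if f>15: break
    z-=.001
hold(.5); print(get_force()[2]-f0)
move_l([*x,.09],vel=.05); move_l([*x,.22],vel=.2); hold(.5); print(get_time_s(),get_force())
E
```

```text
[ 0.42891031 -0.18905806]
0.074 0.0741 1.24
0.073 0.073 1.09
0.072 0.072 0.88
0.071 0.071 1.18
0.07 0.0701 1.9
0.069 0.069 2.43
0.068 0.0681 4.66
0.067 0.067 5.23
0.066 0.0661 4.29
0.065 0.065 4.64
0.064 0.0646 14.64
0.063 0.0644 27.73
26.93650805004957
25.0667 [ 1.09804617 -0.01352731  0.66468806]
```

The key made contact at 0.0705 m and hit a hard stop at 0.0645 m, which is the full 6 mm of travel. The arm is now clear.

```bash
python3 -c "
from cell import *
print(hand_in())"
```

```text
the job is handed in; nothing more can be done
None
```

I pointed about 2 cm above the tall vial's cap and then the jar's lid, each for over two seconds. I then pressed the large key to its stop (6 mm), released it and handed the job in about 25 s in; no contact force showed at the vial or the jar, but I took no picture after the press.

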